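# Finger-check the wheels of a flow-rack track

## Task

A length of wheel track for a flow rack lies on the storeroom bench. Check that its eight yellow wheels run: brush the fingertips lightly along the tops of the wheels, starting at the open end and going to the end with the red upright stop, so that every wheel rolls about a tenth of a turn or more towards the stop and none is rolled backwards. Touch gently: do not lift the track or push it along the bench, and leave the things around it where they are.

Things in the scene. Friction and masses are not known exactly. Their poses are not given: they have to be found in the camera images.
- track: Loose aluminium U channel, 340 long (x), 36 wide, 24 mm high, lying at any yaw; 0.7 to 1.2 kg with its wheels; slides if pushed. Origin: centre of its underside, on the bench; +x points to the end with the red stop, z up. Eight yellow wheels in a row, axles along y, 20 mm above the bench, at x = -115.5, -82.5, -49.5, -16.5, 16.5, 49.5, 82.5, 115.5 mm.
- first_wheel (a point): Top of wheel 1, nearest the open end (track x = -115.5 mm, 34 mm above the bench; the open end is 54.5 mm further out). Axes as the track's. Each wheel is 28 mm in diameter, 22 mm wide, firm plastic (pressing 1 mm deep takes about 20 N); wheel tops stand 10 mm above the channel's walls.
- last_wheel (a point): Top of wheel 8, nearest the red stop (track x = +115.5 mm, 34 mm above the bench). Axes as the track's. The face of the red upright stop plate is 54.5 mm further on at x = +170 mm; the plate is 3 mm thick, 36 mm wide, its top 58 mm above the bench.
- wheel1 (a joint): Turn of wheel 1 (nearest the open end), rad: 0 at the start, grows as its top moves towards the red stop, without end stops. It turns very easily (under 0.2 N at the tread) and stops almost at once when the finger leaves it.
- wheel2 (a joint): Turn of wheel 2, as wheel 1.
- wheel3 (a joint): Turn of wheel 3, as wheel 1.
- wheel4 (a joint): Turn of wheel 4, as wheel 1.
- wheel5 (a joint): Turn of wheel 5, as wheel 1.
- wheel6 (a joint): Turn of wheel 6, as wheel 1.
- wheel7 (a joint): Turn of wheel 7, as wheel 1.
- wheel8 (a joint): Turn of wheel 8 (nearest the red stop), as wheel 1.
- bin: Bystander: loose orange open-fronted bin of bolts, 120 x 90 mm, 62 mm high, off one end or side of the track. Origin: centre of its underside.
- carton: Bystander: small loose cardboard carton, 75 x 50 mm, 40 mm high, close beside the track. Origin: centre of its underside.
- spare: Bystander: loose spare yellow wheel lying flat on the bench close beside the track, 28 mm diameter, 22 mm high. Origin: centre of its underside.
- spanner: Bystander: loose steel spanner 130 mm long lying on the bench. Origin: middle of its underside.

How it is judged:
By the outcome, as a careful person would: the job done as asked, in the order asked, and still so for the second after the job is handed in, with the robot touching nothing.
It also fails if it takes over 42 s, if anything falls off the work surface, if the arm or the gripper's body presses on something with over 40 N, if the wrist force passes 120 N, or if a joint passes its speed limit or range.

## Robot

A 7-joint arm with a two-finger parallel gripper is mounted at the origin on the work surface. World frame = base frame: x ahead of the robot, y to its left, z up, the work surface at z = 0. Lengths are in m, angles in rad, forces in N, time in s.
With the tool pointing down it reaches from about 0.425 to 0.975 m from the base axis. Payload 16.7 kg.
Tool frame: the origin (TCP) lies at the very end of the fingers, on their centre line; the grasp point (between the pads) lies 19 mm behind it (bot.grip_point_offset is the distance from the TCP to the grasp point, in m); z points along the fingers, x is the direction in which the jaws open and shut, and the axes are right-handed (so a half turn about z gives the same grasp; the last joint's range is limited). The gripper opens to 85 mm and grips with 20 to 120 N. Pads are 22 mm wide; open, the fingers measure 114 mm over their backs; the gripper's body (76 mm by 85 mm) begins 54 mm behind the grasp point. The pads swing forward as they close: fully open they stand 13 mm farther back than shut.
Start: joints at [1.006, 0.426, 0.074, 1.606, -0.034, 1.111, -0.067], TCP at [0.272, -0.618, 0.231] pointing down, gripper open.
Joint ranges: [-2.85, 2.85], [-0.5, 2.14], [-1.23, 1.37], [0.21, 2.46], [-1.02, 4.16], [0.16, 2.05], [-2.73, 2.73]. Speed limits (rad/s): [1.89, 1.89, 2.39, 2.39, 3.01, 3.01, 3.01].

## Interface

Orientations are given as a rotation vector (axis times angle).
In Python, from cell import bot gives the robot as it stands. The module is installed in compiled form; this text tells all that it offers.
- The arm moves only by the tool carry_out, never from a script. Its argument "commands" is a list that holds one entry, the list of rows, each a list of 6 numbers: the shift along the tool's x, y, z in units of 500 mm (1.0 is 500 mm), then the turn, a rotation vector about the tool's x, y, z in units of 2 pi rad (1.0 is 2 pi rad). A call has 1 to 10 rows; each row is the pose to reach, as a shift and turn from the pose commanded when the call began, along the tool's axes at that moment, turning the shorter way round; what a row does not reach only later rows make up. A row lasts 1/12 s, in which the tool goes at most 41.7 mm and 7.16 degrees, less where a joint would pass 70% of its speed; a pose out of reach is approached as far as the arm can. A call with a number of a shift or a turn outside -1 to 1 is refused whole. A call with a gripper value outside its range is refused whole. "gripper" is the closure, from -1 (fully open) to 1 (shut), set as the call begins (left out, the last holds). The fingers move at their own pace and stop on an object; "force" is the grip in N (left out, the last holds). Time passes only in rows, so rows that repeat a pose let the fingers close. It gives the time, the measured TCP pose, the force and the opening at its end, in the units of the state.
- bot.read_state(): the state, without advancing time (a new reading comes with each control period).
- bot.grab_frame(name): name is "side" or "top"; returns a dict with "pixels" (420x560x3 uint8, red, green, blue), "camera_matrix" (3x3 intrinsics, pixels), "cam_to_world" (4x4, takes a point from camera to world coordinates). Camera axes: x right, y down, z forward; pixel columns grow to the right and rows downward; lengths in m; the calibration is good to about 2 mm. A picture is of the moment at which its call begins. There is no depth.
- bot.hand_in(): hands the job in, once; it reports no verdict.
The state is a dict: "time": time; "q": joint angles; "joint_vel": joint speeds; "tau": joint torques, N m; "eef_pos": TCP position; "ee_rot": TCP orientation; "force": force on the tool from outside, world axes, zero at the start; "moment": the same for the moment, N m; "finger_gap": opening from 0.0 (shut) to 1.0 (fully open).
Only numpy, scipy, OpenCV 4.12 (cv2) and the standard library are available. Lean on these libraries where they do the work, as an engineer would, in place of code of your own. Each camera call takes 0.05 s, during which the arm holds its last target.

## Working session

There is one attempt and no reset: what is moved stays moved. The work goes in short steps, Python scripts to look and compute and a tool call to move; the robot and the scene stay as the last step left them, time stands still between calls to the robot, and variables do not carry over. Pictures are saved under pics/ and viewed, and the job is handed in when it is done.

Besides the shell and the picture viewer there is one more tool, called after "Call:" by a JSON object that holds its "op" and its "data", one argument or row to a line. carry_out: Moves the arm, as the interface text tells. Shifts and turns lie within -1 to 1; 1 stands for 500 mm of shift or 2 pi rad of turn. Its arguments: {"type":"object","properties":{"commands":{"type":"array","items":{"type":"array","items":{"type":"array","items":{"type":"number"}}}},"gripper":{"type":"number"},"force":{"type":"number"}},"required":["commands"]}

```bash
mkdir -p pics; python3 - <<'E'
from cell import bot
import cv2,numpy as np,pickle
s=bot.read_state()
for k,v in s.items(): print(k,np.round(v,4))
d={}
for n in("top","side"):
    f=bot.grab_frame(n); d[n]=f
    cv2.imwrite(f"pics/{n}0.png",f["pixels"][:,:,::-1])
    print(n,np.round(f["camera_matrix"],1).tolist(),np.round(f["cam_to_world"],3).tolist())
pickle.dump(d,open("f0.pkl","wb"))
E
```

```text
time 0.0
q [ 1.0065  0.4268  0.0739  1.6066 -0.0341  1.1108 -0.0671]
joint_vel [ 0.0004 -0.0004  0.0006 -0.0002 -0.0001  0.0005  0.0007]
tau [ 8.00000e-04 -9.49792e+01  3.76160e+00 -4.63510e+01  1.94000e-02
  1.02000e-02 -1.00000e-04]
eef_pos [ 0.2718 -0.6174  0.2306]
ee_rot [-2.6307e+00  1.7162e+00  1.8000e-03]
force [-0.6278 -0.2288 -0.4209]
moment [ 0.0041  0.0131 -0.0183]
finger_gap 0.9983
top [[387.0, 0.0, 276.5], [0.0, 387.0, 217.1], [0.0, 0.0, 1.0]] [[0.102, -0.974, 0.201, 0.389], [-0.995, -0.101, 0.015, 0.005], [0.006, -0.201, -0.979, 0.909], [0.0, 0.0, 0.0, 1.0]]
side [[416.8, 0.0, 280.9], [0.0, 416.8, 209.3], [0.0, 0.0, 1.0]] [[-0.985, -0.113, 0.131, 0.441], [-0.173, 0.625, -0.761, 0.702], [0.004, -0.772, -0.635, 0.651], [0.0, 0.0, 0.0, 1.0]]
```

View pics/top0.png

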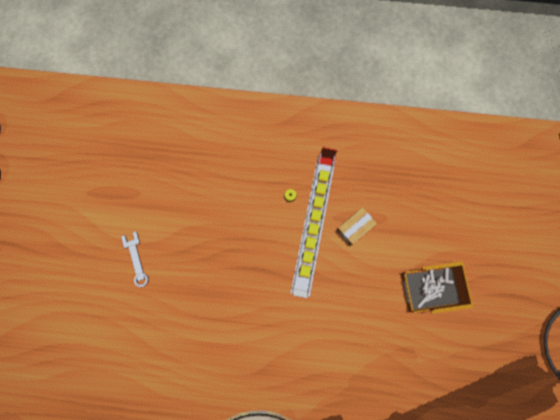

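View pics/side0.png

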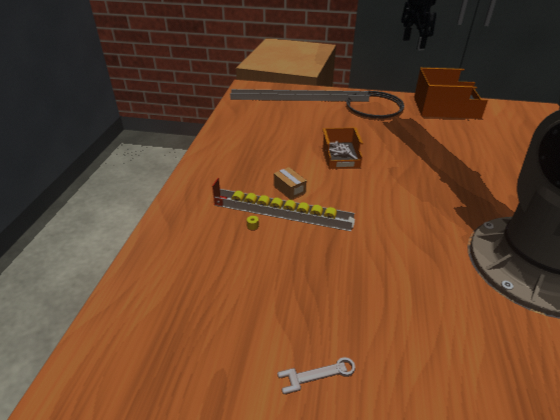

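The top view shows the track running from its open end at (302,290) to the red stop at (327,155). The wheels lie at (306,271) to (324,175), with the spare wheel at (290,195), the carton at (357,226), the bin at (437,288) and the spanner at (136,260). The side view has the stop at left (217,192) and the open end at (352,218).

```bash
cat > h.py <<'E'
import numpy as np,cv2
def ray(f,uv):
    K=f["camera_matrix"];T=np.array(f["cam_to_world"])
    d=T[:3,:3]@np.linalg.solve(K,[uv[0],uv[1],1.]); return T[:3,3],d/np.linalg.norm(d)
def plane(f,uv,z):
    o,d=ray(f,uv); return o+d*(z-o[2])/d[2]
def tri(a,b):
    A=np.zeros((3,3));r=np.zeros(3)
    for o,d in(a,b):
        P=np.eye(3)-np.outer(d,d);A+=P;r+=P@o
    x=np.linalg.solve(A,r); return x,[np.linalg.norm((np.eye(3)-np.outer(d,d))@(x-o)) for o,d in(a,b)]
def yellow(img):
    h=cv2.cvtColor(img,cv2.COLOR_RGB2HSV)
    m=cv2.inRange(h,(24,150,90),(36,255,255))
    n,l,s,c=cv2.connectedComponentsWithStats(m,connectivity=4)
    return [(c[i],s[i]) for i in range(1,n) if s[i,4]>15],m
def red(img):
    h=cv2.cvtColor(img,cv2.COLOR_RGB2HSV)
    return cv2.inRange(h,(0,200,40),(3,255,255))|cv2.inRange(h,(174,150,40),(180,255,255))
E
python3 - <<'E'
from h import *;import pickle
d=pickle.load(open("f0.pkl","rb"))
W={}
for n in d:
    b,m=yellow(d[n]["pixels"]); print(n)
    for c,s in b: print(np.round(c,1),s.tolist(), np.round(plane(d[n],c,.030),4))
    x,y=(285,135) if n=="top" else (200,170)
    w=170
    cv2.imwrite(f"pics/{n}crop.png",cv2.resize(d[n]["pixels"][y:y+w,x-20:x+w,::-1],None,fx=3.5,fy=3.5,interpolation=cv2.INTER_CUBIC))
E
```

```text
top
[323.4 175.7] [319, 171, 10, 10, 83] [ 0.6812 -0.0819  0.03  ]
[320.8 188.4] [316, 183, 10, 11, 88] [ 0.6492 -0.0782  0.03  ]
[290.  194.6] [285, 189, 11, 12, 105] [ 0.6266 -0.0073  0.03  ]
[318.4 201.6] [314, 196, 10, 12, 88] [ 0.6169 -0.0751  0.03  ]
[315.5 215.1] [311, 210, 10, 11, 91] [ 0.5839 -0.0711  0.03  ]
[313.  228.9] [308, 224, 11, 11, 95] [ 0.551 -0.068  0.03 ]
[310.4 242.5] [306, 237, 10, 12, 93] [ 0.5187 -0.0646  0.03  ]
[307.5 256.7] [303, 251, 10, 12, 98] [ 0.4858 -0.0608  0.03  ]
[304.6 270.9] [300, 266, 10, 11, 97] [ 0.4531 -0.0572  0.03  ]
side
[237.8 193.8] [232, 191, 11, 7, 51] [ 0.6836 -0.0823  0.03  ]
[250.6 196.2] [245, 193, 11, 8, 55] [ 0.6505 -0.0786  0.03  ]
[263.5 198.5] [258, 195, 11, 8, 53] [ 0.6178 -0.0752  0.03  ]
[276.4 201. ] [271, 198, 11, 7, 59] [ 0.5854 -0.0713  0.03  ]
[289.7 203.3] [284, 200, 11, 8, 59] [ 0.5524 -0.0682  0.03  ]
[303.2 205.8] [298, 202, 11, 8, 60] [ 0.5196 -0.0647  0.03  ]
[316.6 208.1] [311, 205, 11, 8, 59] [ 0.4873 -0.0615  0.03  ]
[330.4 210.7] [325, 207, 11, 8, 60] [ 0.4545 -0.0579  0.03  ]
[252.1 219.3] [247, 216, 11, 8, 68] [0.6276 0.0047 0.03  ]
```

View pics/topcrop.png

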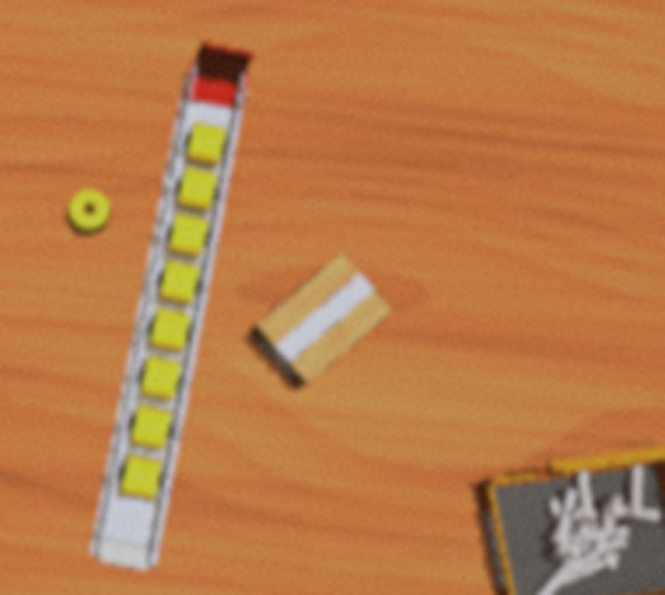

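View pics/sidecrop.png

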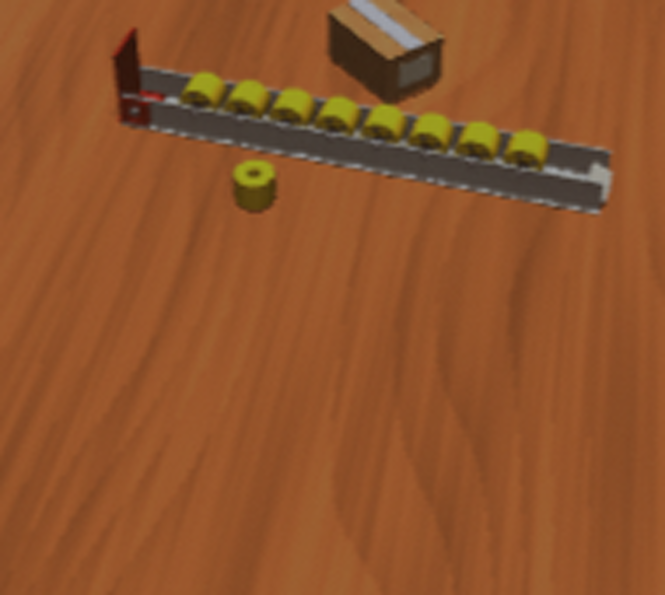

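The two views agree to about 2 mm: wheel 1 is at (0.454,-0.0575), wheel 8 at (0.682,-0.082), and their spacing of 230 mm matches the given 231. Next I work out the approach, with the fingers shut and tool x across the track.

```bash
cat >> h.py <<'E'
from scipy.spatial.transform import Rotation as R
W1=np.array([.4538,-.0575]);W8=np.array([.6824,-.0821]);U=(W8-W1)/np.linalg.norm(W8-W1)
YAW=np.arctan2(U[1],U[0])
RT=R.from_matrix(np.array([[U[1],-U[0],0],[-U[0],-U[1],0],[0,0,-1]]).T)  # tool x right-of-track, y = -U, z down
def cmd(p0,r0,p1,r1=RT):
    return np.round(np.r_[r0.inv().apply(np.array(p1)-p0)/.5,(r0.inv()*r1).as_rotvec()/(2*np.pi)],4)
E
python3 - <<'E'
from h import *
from cell import bot
s=bot.read_state(); p0=s["eef_pos"];r0=R.from_rotvec(s["ee_rot"])
print(YAW,U,RT.as_matrix().round(3).tolist(), r0.as_matrix().round(3).tolist())
a=W1-.027*U
print(cmd(p0,r0,[*a,.13]),a)
E
```

```text
-0.10719902170317877 [ 0.99425969 -0.10699382] [[-0.107, -0.994, 0.0], [-0.994, 0.107, 0.0], [-0.0, 0.0, -1.0]] [[0.403, -0.915, -0.001], [-0.915, -0.403, 0.001], [-0.001, 0.0, -1.0]]
[-9.050e-01 -7.375e-01  2.024e-01  1.000e-04  2.000e-04  8.310e-02] [ 0.42695499 -0.05461117]
```

Call:
{"op": "carry_out", "data": {
  "commands": [
    [[-0.905,-0.7375,0.2,0,0,0.0831],[-0.905,-0.7375,0.2,0,0,0.0831],[-0.905,-0.7375,0.2,0,0,0.0831],[-0.905,-0.7375,0.2,0,0,0.0831],[-0.905,-0.7375,0.2,0,0,0.0831],[-0.905,-0.7375,0.2,0,0,0.0831],[-0.905,-0.7375,0.2,0,0,0.0831],[-0.905,-0.7375,0.2,0,0,0.0831],[-0.905,-0.7375,0.2,0,0,0.0831],[-0.905,-0.7375,0.2,0,0,0.0831]]
  ],
  "gripper": 1,
  "force": 20
}}

```text
time: 0.93
eef_pos: [0.3803, -0.2226, 0.1612]
ee_rot: [-2.099, 2.338, -0.0]
force: [1.7, -0.6, -0.0]
finger_gap: -0.001
```

```bash
python3 - <<'E'
from h import *
from cell import bot
s=bot.read_state(); p0=s["eef_pos"];r0=R.from_rotvec(s["ee_rot"])
print(p0,s["time"],s["finger_gap"],s["force"]);a=W1-.027*U
print(cmd(p0,r0,[*a,.13]))
E
```

```text
[ 0.38033476 -0.2226271   0.16120718] 0.9333 -0.0006933940916100538 [ 1.65894937 -0.64881179 -0.02339723]
[-3.441e-01 -5.660e-02  6.240e-02 -0.000e+00 -0.000e+00 -1.000e-04]
```

Call:
{"op": "carry_out", "data": {
  "commands": [
    [[-0.344,-0.056,0.062,0,0,0],[-0.344,-0.056,0.062,0,0,0],[-0.344,-0.056,0.062,0,0,0],[-0.344,-0.056,0.062,0,0,0],[-0.344,-0.056,0.062,0,0,0],[-0.344,-0.056,0.062,0,0,0],[-0.344,-0.056,0.062,0,0,0],[-0.344,-0.056,0.062,0,0,0]]
  ]
}}

```text
time: 1.6
eef_pos: [0.4264, -0.0574, 0.1304]
ee_rot: [2.098, -2.338, -0.0]
force: [0.0, -0.1, -0.6]
finger_gap: -0.0
```

```bash
python3 - <<'E'
from h import *
from cell import bot
s=bot.read_state(); p0=s["eef_pos"];r0=R.from_rotvec(s["ee_rot"])
print(p0,s["ee_rot"],s["time"],s["finger_gap"],s["force"]);a=W1-.027*U
print(cmd(p0,r0,[*a,.04]))
f=bot.grab_frame("top");cv2.imwrite("pics/top1.png",f["pixels"][:,:,::-1])
f=bot.grab_frame("side");cv2.imwrite("pics/side1.png",f["pixels"][:,:,::-1])
E
```

```text
[ 0.42642753 -0.05735044  0.13043469] [ 2.09777851e+00 -2.33804574e+00 -1.34520046e-04] 1.6 -0.00025522418137510127 [ 0.0475493  -0.12967956 -0.64001019]
[-5.600e-03 -5.000e-04  1.809e-01  1.000e-04 -0.000e+00 -2.000e-04]
```

View pics/side1.png

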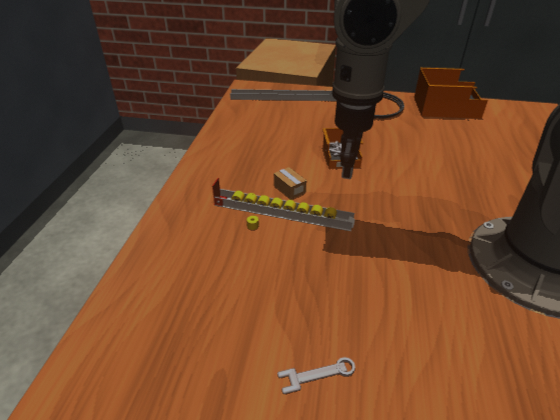

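The fingers are shut, with the tip at (348,175) above the open end of the track. Nothing has moved. Next I lower to just above wheel-top height.

Call:
{"op": "carry_out", "data": {
  "commands": [
    [[-0.0056,0,0.06,0,0,0],[-0.0056,0,0.12,0,0,0],[-0.0056,0,0.16,0,0,0],[-0.0056,0,0.18,0,0,0],[-0.0056,0,0.187,0,0,0],[-0.0056,0,0.187,0,0,0],[-0.0056,0,0.187,0,0,0],[-0.0056,0,0.187,0,0,0]]
  ]
}}

```text
time: 2.37
eef_pos: [0.4278, -0.0539, 0.0381]
ee_rot: [-2.098, 2.337, -0.002]
force: [-0.1, 0.4, 0.4]
finger_gap: 0.007
```

```bash
python3 - <<'E'
from h import *
from cell import bot
s=bot.read_state(); p0=s["eef_pos"];r0=R.from_rotvec(s["ee_rot"])
print(p0,s["time"],s["force"]);d=p0[:2]-W1;print("along",d@U,"lat",U[0]*d[1]-U[1]*d[0])
print(cmd(p0,r0,[*W1,.0342]),r0.as_matrix()[:,2])
for n in("top","side"):
    f=bot.grab_frame(n);x,y=(280,210) if n=="top" else (270,120)
    cv2.imwrite(f"pics/{n}2.png",cv2.resize(f["pixels"][y:y+110,x:x+110,::-1],None,fx=5,fy=5,interpolation=cv2.INTER_CUBIC))
E
```

```text
[ 0.42782361 -0.05394566  0.03806089] 2.3667 [-0.10389964  0.39154726  0.39908785]
along -0.026207569659959795 lat 0.0007546283037925482
[ 0.0015 -0.0524  0.0078 -0.0003  0.     -0.0001] [ 1.82924146e-03 -1.30101831e-04 -9.99998318e-01]
```

View pics/side2.png

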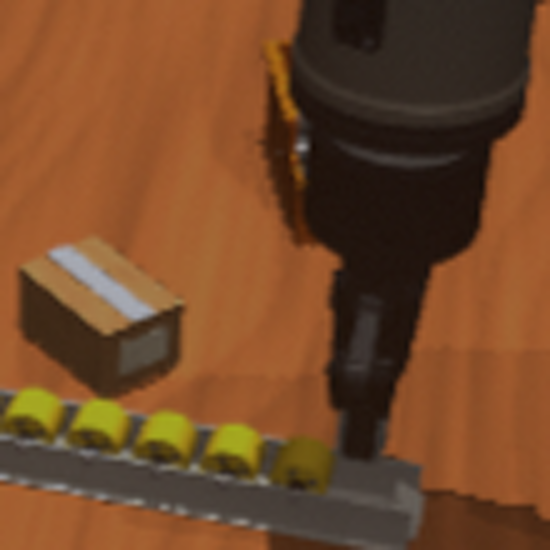

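Call:
{"op": "carry_out", "data": {
  "commands": [
    [[0.001,-0.004,0.0085,0,0,0],[0.001,-0.008,0.0085,0,0,0],[0.001,-0.016,0.0085,0,0,0],[0.001,-0.022,0.0085,0,0,0],[0.001,-0.028,0.0085,0,0,0],[0.001,-0.034,0.0085,0,0,0],[0.001,-0.04,0.0085,0,0,0],[0.001,-0.046,0.0085,0,0,0]]
  ]
}}

```text
time: 3.13
eef_pos: [0.4515, -0.0568, 0.0337]
ee_rot: [-2.098, 2.336, -0.003]
force: [-0.5, -0.1, 18.4]
finger_gap: -0.001
```

```bash
cat > st.py <<'E'
from h import *
from cell import bot
s=bot.read_state(); p0=s["eef_pos"];r0=R.from_rotvec(s["ee_rot"])
d=p0[:2]-W1;print(p0.round(5) if hasattr(p0,'round') else p0,s["time"],np.round(s["force"],2),"along",round(d@U*1e3,2),"lat",round((U[0]*d[1]-U[1]*d[0])*1e3,2),"tilt",r0.as_matrix()[:,2].round(4))
E
python3 st.py
```

```text
[ 0.45147 -0.05677  0.03367] 3.1333 [-0.48 -0.09 18.35] along -2.39 lat 0.48 tilt [ 2.4e-03 -1.0e-04 -1.0e+00]
```

There is contact at 18 N, which is firmer than I want. I ease up about 0.6 mm while moving on.

Call:
{"op": "carry_out", "data": {
  "commands": [
    [[0,-0.006,-0.0012,0,0,0],[0,-0.012,-0.0012,0,0,0],[0,-0.018,-0.0012,0,0,0]]
  ]
}}

```text
time: 3.38
eef_pos: [0.4599, -0.0577, 0.0338]
ee_rot: [-2.098, 2.337, -0.001]
force: [-0.2, 0.8, 9.5]
finger_gap: 0.003
```

```bash
python3 st.py
```

```text
[ 0.45986 -0.05769  0.03383] 3.3833 [-0.2   0.75  9.54] along 6.04 lat 0.46 tilt [ 0.0013 -0.     -1.    ]
```

Call:
{"op": "carry_out", "data": {
  "commands": [
    [[0,-0.006,-0.0004,0,0,0],[0,-0.012,-0.0004,0,0,0],[0,-0.018,-0.0004,0,0,0],[0,-0.024,-0.0004,0,0,0],[0,-0.03,-0.0004,0,0,0],[0,-0.036,-0.0004,0,0,0],[0,-0.042,-0.0004,0,0,0],[0,-0.048,-0.0004,0,0,0]]
  ]
}}

```text
time: 4.05
eef_pos: [0.4835, -0.0603, 0.0339]
ee_rot: [-2.099, 2.337, -0.001]
force: [-0.0, -0.7, 7.8]
finger_gap: 0.0
```

```bash
python3 st.py;  python3 - <<'E'
from h import *
from cell import bot
f=bot.grab_frame("top");x,y=(270,140)
cv2.imwrite(f"pics/top3.png",cv2.resize(f["pixels"][y:y+160,x:x+160,::-1],None,fx=3.7,fy=3.7,interpolation=cv2.INTER_CUBIC))
f=bot.grab_frame("side");x,y=(200,120)
cv2.imwrite(f"pics/side3.png",cv2.resize(f["pixels"][y:y+120,x:x+170,::-1],None,fx=4,fy=4,interpolation=cv2.INTER_CUBIC))
E
```

```text
[ 0.48346 -0.06029  0.03389] 4.05 [-0.02 -0.75  7.85] along 29.78 lat 0.4 tilt [ 9.e-04 -0.e+00 -1.e+00]
```

View pics/side3.png

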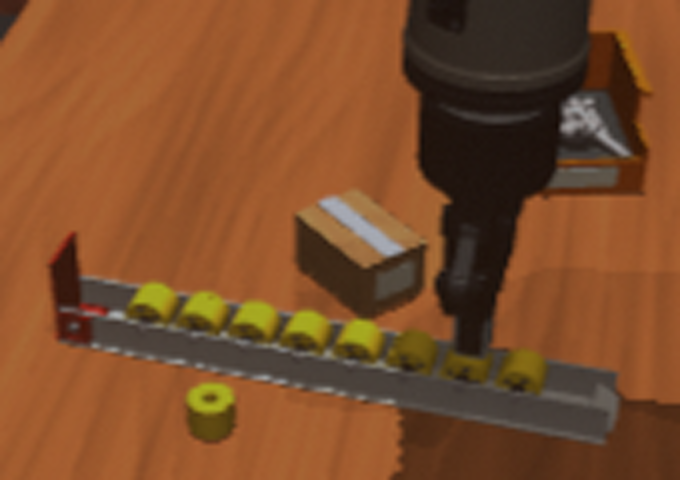

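The tip is on wheel 2 with a force of about 8 N. The track looks unmoved, so I continue at the same pace.

Call:
{"op": "carry_out", "data": {
  "commands": [
    [[0,-0.006,-0.0002,0,0,0],[0,-0.012,-0.0002,0,0,0],[0,-0.018,-0.0002,0,0,0],[0,-0.024,-0.0002,0,0,0],[0,-0.03,-0.0002,0,0,0],[0,-0.036,-0.0002,0,0,0],[0,-0.042,-0.0002,0,0,0],[0,-0.048,-0.0002,0,0,0],[0,-0.056,-0.0002,0,0,0],[0,-0.064,-0.0002,0,0,0]]
  ]
}}

```text
time: 4.98
eef_pos: [0.5152, -0.0637, 0.0339]
ee_rot: [-2.099, 2.337, -0.001]
force: [-0.4, -0.5, 6.2]
finger_gap: -0.001
```

```bash
python3 st.py;  python3 - <<'E'
from h import *
from cell import bot
f=bot.grab_frame("side")
for c,s in yellow(f["pixels"])[0]: print(np.round(c,1),s[4])
E
```

```text
[ 0.51519 -0.06375  0.03395] 4.9833 [-0.39 -0.51  6.18] along 61.71 lat 0.36 tilt [ 7.e-04 -0.e+00 -1.e+00]
[237.9 193.9] 53
[250.7 196.3] 57
[263.3 198.3] 51
[276.3 200.8] 51
[252.2 219.3] 69
```

The force is 6 N and the track has not shifted (under 0.3 px). I continue.

Call:
{"op": "carry_out", "data": {
  "commands": [
    [[0,-0.0066,0,0,0,0],[0,-0.0132,0,0,0,0],[0,-0.0198,0,0,0,0],[0,-0.0264,0,0,0,0],[0,-0.033,0,0,0,0],[0,-0.0396,0,0,0,0],[0,-0.0462,0,0,0,0],[0,-0.0528,0,0,0,0],[0,-0.0594,0,0,0,0],[0,-0.066,0,0,0,0]]
  ]
}}

```text
time: 5.87
eef_pos: [0.548, -0.0672, 0.034]
ee_rot: [-2.099, 2.337, -0.001]
force: [0.0, -0.1, 5.7]
finger_gap: -0.002
```

```bash
python3 st.py
```

```text
[ 0.548   -0.06723  0.03397] 5.8667 [ 0.03 -0.15  5.68] along 94.7 lat 0.4 tilt [ 7.e-04  0.e+00 -1.e+00]
```

Call:
{"op": "carry_out", "data": {
  "commands": [
    [[0,-0.0066,0,0,0,0],[0,-0.0132,0,0,0,0],[0,-0.0198,0,0,0,0],[0,-0.0264,0,0,0,0],[0,-0.033,0,0,0,0],[0,-0.0396,0,0,0,0],[0,-0.0462,0,0,0,0],[0,-0.0528,0,0,0,0],[0,-0.0594,0,0,0,0],[0,-0.066,0,0,0,0]]
  ]
}}

```text
time: 6.7
eef_pos: [0.5808, -0.0708, 0.034]
ee_rot: [-2.099, 2.337, -0.001]
force: [-0.3, -0.4, 5.3]
finger_gap: 0.002
```

```bash
python3 st.py
```

```text
[ 0.58082 -0.07081  0.03401] 6.7 [-0.26 -0.45  5.28] along 127.72 lat 0.36 tilt [ 8.e-04 -0.e+00 -1.e+00]
```

Call:
{"op": "carry_out", "data": {
  "commands": [
    [[0,-0.0066,0,0,0,0],[0,-0.0132,0,0,0,0],[0,-0.0198,0,0,0,0],[0,-0.0264,0,0,0,0],[0,-0.033,0,0,0,0],[0,-0.0396,0,0,0,0],[0,-0.0462,0,0,0,0],[0,-0.0528,0,0,0,0],[0,-0.0594,0,0,0,0],[0,-0.066,0,0,0,0]]
  ]
}}

```text
time: 7.53
eef_pos: [0.6136, -0.0743, 0.034]
ee_rot: [-2.099, 2.337, -0.001]
force: [0.2, -0.4, 5.4]
finger_gap: 0.001
```

```bash
python3 st.py
```

```text
[ 0.61361 -0.07432  0.03399] 7.5333 [ 0.23 -0.44  5.42] along 160.69 lat 0.37 tilt [ 7.e-04  0.e+00 -1.e+00]
```

Call:
{"op": "carry_out", "data": {
  "commands": [
    [[0,-0.0066,0,0,0,0],[0,-0.0132,0,0,0,0],[0,-0.0198,0,0,0,0],[0,-0.0264,0,0,0,0],[0,-0.033,0,0,0,0],[0,-0.0396,0,0,0,0],[0,-0.0462,0,0,0,0],[0,-0.0528,0,0,0,0],[0,-0.0594,0,0,0,0],[0,-0.066,0,0,0,0]]
  ]
}}

```text
time: 8.37
eef_pos: [0.6464, -0.0779, 0.034]
ee_rot: [-2.098, 2.337, -0.001]
force: [0.7, -0.2, 4.9]
finger_gap: 0.006
```

```bash
python3 st.py
```

```text
[ 0.64645 -0.07791  0.03405] 8.3667 [ 0.7  -0.21  4.94] along 193.73 lat 0.32 tilt [ 8.e-04 -0.e+00 -1.e+00]
```

Call:
{"op": "carry_out", "data": {
  "commands": [
    [[0,-0.0066,0,0,0,0],[0,-0.0132,0,0,0,0],[0,-0.0198,0,0,0,0],[0,-0.0264,0,0,0,0],[0,-0.033,0,0,0,0],[0,-0.0396,0,0,0,0],[0,-0.0462,0,0,0,0],[0,-0.0528,0,0,0,0],[0,-0.0594,0,0,0,0],[0,-0.066,0,0,0,0]]
  ]
}}

```text
time: 9.2
eef_pos: [0.6792, -0.0814, 0.0341]
ee_rot: [-2.099, 2.337, -0.001]
force: [-0.1, -0.4, 4.5]
finger_gap: 0.0
```

```bash
python3 st.py
```

```text
[ 0.67924 -0.08143  0.03405] 9.2 [-0.07 -0.4   4.51] along 226.71 lat 0.33 tilt [ 8.e-04  0.e+00 -1.e+00]
```

Call:
{"op": "carry_out", "data": {
  "commands": [
    [[0,-0.0066,0,0,0,0],[0,-0.0132,0,0,0,0],[0,-0.0198,0,0,0,0],[0,-0.0264,0,0,0,0],[0,-0.033,0,0,0,0],[0,-0.037,-0.004,0,0,0],[0,-0.039,-0.03,0,0,0],[0,-0.039,-0.1,0,0,0],[0,-0.039,-0.18,0,0,0],[0,-0.039,-0.24,0,0,0]]
  ]
}}

```text
time: 10.03
eef_pos: [0.6982, -0.0834, 0.1572]
ee_rot: [-2.098, 2.337, -0.001]
force: [0.5, 0.8, 0.6]
finger_gap: -0.005
```

Call:
{"op": "carry_out", "data": {
  "commands": [
    [[0.08,0,-0.04,0,0,0],[0.16,0,-0.08,0,0,0],[0.24,0,-0.1,0,0,0],[0.32,0,-0.1,0,0,0],[0.36,0,-0.1,0,0,0],[0.36,0,-0.1,0,0,0],[0.36,0,-0.1,0,0,0]]
  ]
}}

```text
time: 10.62
eef_pos: [0.6778, -0.2646, 0.2044]
ee_rot: [2.095, -2.341, 0.001]
force: [0.4, 0.6, 0.1]
finger_gap: 0.0
```

```bash
python3 st.py;  python3 - <<'E'
from h import *;import pickle
from cell import bot
d=pickle.load(open("f0.pkl","rb"))
for n in("top","side"):
    f=bot.grab_frame(n)
    cv2.imwrite(f"pics/{n}9.png",f["pixels"][:,:,::-1])
    x,y,w,h=(265,135,100,170) if n=="top" else (200,165,170,80)
    k=3.4 if n=="top" else 4
    C=[cv2.resize(q["pixels"][y:y+h,x:x+w,::-1],None,fx=k,fy=k,interpolation=cv2.INTER_CUBIC) for q in(d[n],f)]
    cv2.imwrite(f"pics/{n}9c.png",np.hstack(C) if n=="top" else np.vstack(C))
    A=yellow(d[n]["pixels"])[0]
    for c,s in yellow(f["pixels"])[0]:
        print(n,c.round(1),s[4],(c-min((a[0] for a in A),key=lambda a:np.linalg.norm(a-c))).round(2))
E
```

```text
[ 0.67782 -0.26458  0.20441] 10.6167 [0.42 0.64 0.07] along 244.89 lat -181.92 tilt [ 1.e-04 -4.e-04 -1.e+00]
top [323.4 175.7] 83 [0. 0.]
top [320.9 188.4] 87 [ 0.03 -0.09]
top [290.  194.6] 105 [0. 0.]
top [318.3 201.6] 90 [-0.1   0.03]
top [315.6 215.2] 91 [0.03 0.07]
top [313.1 228.7] 88 [ 0.07 -0.16]
top [310.4 242.5] 93 [0.01 0.  ]
top [307.5 256.6] 97 [ 0.05 -0.04]
top [304.7 271. ] 95 [0.03 0.03]
side [237.9 193.9] 55 [0.12 0.14]
side [250.7 196.3] 56 [0.04 0.07]
side [263.5 198.6] 56 [-0.01  0.04]
side [276.4 201. ] 59 [0. 0.]
side [289.7 203.3] 59 [0.03 0.02]
side [303.  205.7] 62 [-0.15 -0.09]
side [316.7 208.1] 62 [ 0.12 -0.04]
side [330.5 210.6] 68 [ 0.09 -0.12]
side [252.1 219.3] 70 [0.01 0.02]
```

View pics/side9c.png

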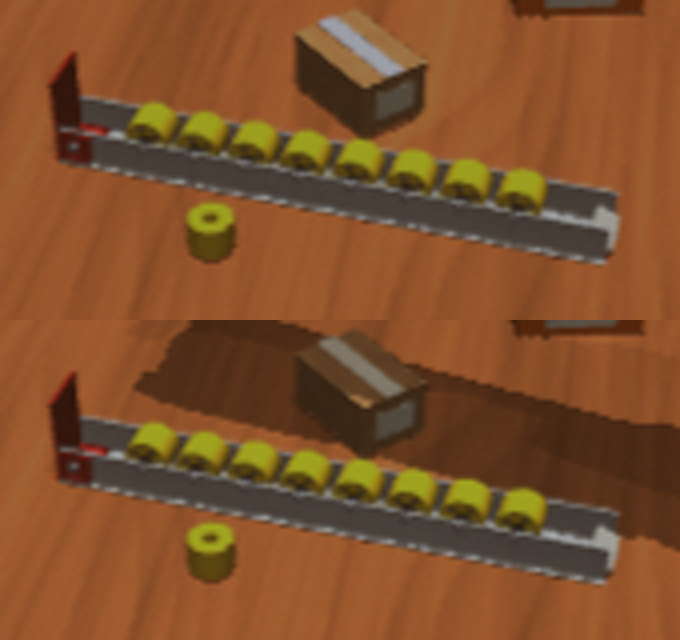

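View pics/top9.png

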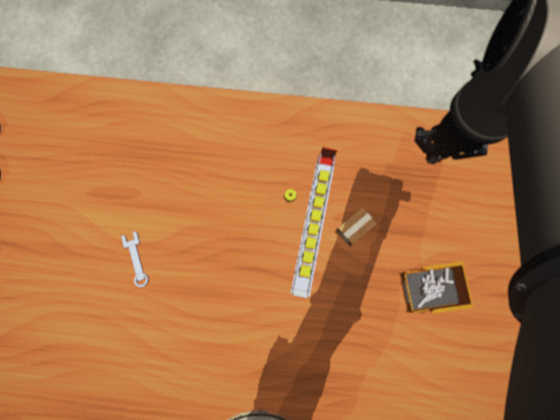

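The track, spare wheel and other objects are where they started: the yellow centres shifted by less than 0.2 px in both views. The arm is clear, so I hand in.

```bash
python3 -c "
from cell import bot
print(bot.hand_in())"
```

```text
the job is handed in; nothing more can be done
None
```

I brushed the shut fingertips once along all eight wheels, from the open end to about 14–16 mm past wheel 8. Then I lifted clear, short of the red stop, and handed the job in at about 11 s.

- **Contact:** I took a force reading near the top of each wheel and it showed contact every time. It was 18 N at wheel 1, eased to about 9.5 N while still on it, then 8 N falling to 4.5 N over the rest. Wheel 1 was pressed harder than I intended. Sideways force stayed under about 1 N.
- **Nothing moved:** Before and after pictures show the track's wheels and the spare wheel within 0.2 px in both views. The carton, bin and spanner look unmoved, but I only judged those by eye.
- **Not confirmed:** The pictures are too coarse to show how far each wheel turned. I infer more than a tenth of a turn, all towards the stop, from steady contact and forward-only travel.

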